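# Lever open a plate case with a flat-bladed opener

## Robot

A 6-joint arm with a two-finger parallel gripper is mounted at the origin on a cart in front of the work surface, level with it; the furniture and walls round the work are solid. World frame = base frame: x ahead of the robot, y to its left, z up, the work surface at z = 0. Lengths are in m, angles in degrees, forces in N, time in s.
With the tool pointing down it reaches from about 0.35 to 0.775 m from the base axis. Payload 5.5 kg.
Tool frame: the origin (TCP) lies between the finger pads; the fingertips stand 25 mm ahead of it and the grasp point (between the pads) lies 6 mm ahead of it; z points along the fingers, y is the line along which they close (so a half turn about z gives the same grasp; the last joint's range is limited). The gripper opens to 85 mm and grips with 20 to 120 N. Pads are 22 mm wide; open, the fingers measure 114 mm over their backs; the gripper's body (76 mm by 85 mm) begins 54 mm behind the grasp point. The pads swing forward as they close: fully open they stand 13 mm farther back than shut.
Start: joints at [64.595, 17.945, 2.641, 74.691, 0, 82.002], TCP at [0.172, 0.549, 0.256] pointing down, gripper open.
Joint ranges: [-158.12, 158.12], [-49.38, 96.58], [-58.88, 72.47], [-126.05, 133.96], [-84.25, 85.87], [-180, 180]. Speed limits (degrees/s): [147.25, 147.25, 180, 180, 180, 180].

## Interface

Orientations are given as a 3x3 rotation matrix whose columns are the frame's x, y, z axes.
In Python, from plant import arm gives the robot as it stands. The module is installed in compiled form; this text tells all that it offers.
- The arm moves only by the tool step_arm, never from a script. Its argument "series" is a list of rows, each a list of 5 numbers: the shift along the tool's x, y, z in cm, then the turn about the tool's z in rad, then the opening, from -1 (shut) to 1 (fully open), so that 0 is half open. In form: [[dx, dy, dz, turn, claw], ...]. A call has 1 to 12 rows; each row shifts and turns the commanded pose from where the row before left it, along the tool's axes as they then stand; what a row does not reach is not made up. A row lasts 1/10 s, in which the tool goes at most 50 mm and 8.59 degrees, less where a joint would pass 70% of its speed; a pose out of reach is approached as far as the arm can. A call with a gripper value outside its range is refused whole. The fingers move at their own pace and stop on an object; the grip force is fixed at half the most. Time passes only in rows, so rows that do not move let the fingers close. It gives the time, the measured TCP pose, the force, the opening and the grip force at its end, in the units of the state.
- arm.sense(): the state, without advancing time (a new reading comes with each control period).
- arm.capture(name): name is "side" or "top" or "wrist"; returns the picture (400x640x3 uint8, blue, green, red); there is no depth.
- arm.camera_info(name): a dict with "mtx" (3x3 intrinsics, pixels), "pose" (4x4, takes a point from camera to world coordinates); the wrist camera has in their place "mount" (4x4, takes a point from camera to tool coordinates, whose origin is the TCP and whose axes are the flange's). Camera axes: x right, y down, z forward; pixel columns grow to the right and rows downward; lengths in m; the calibration is good to about 2 mm. A picture is of the moment at which its call begins: read the wrist's pose just before it. camera_info takes no time and is no camera call.
- arm.close_job(): hands the job in; it is judged then, once.
The state is a dict: "time": time; "q": joint angles; "dq": joint speeds; "effort": joint torques, N m; "tool_pos": TCP position; "orientation": TCP orientation; "contact_force": force on the tool from outside, world axes, zero at the start; "wrist_torque": the same for the moment, N m; "opening": finger opening in m; "finger_force": force on a finger pad.
Only numpy, scipy, OpenCV 4.12 (cv2) and the standard library are available. Lean on these libraries where they do the work, as an engineer would, in place of code of your own. Each camera call takes 0.05 s, during which the arm holds its last target. There are 200 camera calls.

## Task

The white hinged cover of the grey plate case fits too close for fingers. Take the black-handled flat-bladed opener, work its blade into the notch between the front ledge and the cover, and lever the cover up and over until it stands upright or leans back, touching the case, its cover and its stand with nothing but the opener. Then lay the opener down flat on the bench, clear of the stand, let go of it, and leave the timer, tape roll and bottle where they stand.

Things in the scene. Friction and masses are not known exactly. Their poses are not given: they have to be found in the camera images.
- stand: Fixed stand, aluminium foot plate 150 x 150 x 14 mm; origin: centre of its underside, on the bench. -x is its front (towards the robot), z up. On four legs above it, centred, stands the grey plate case, 112 mm in x, 130 in y. The case was set to an unknown height h, 0 to 20 mm, that NO reading includes: feel for it or see it. It does not give way under 25 N.
- notch_foot (a point): Point on the bench plumb under the front face of the case, mid notch (stand x = -56, y = 0, z = 0 mm); axes as the stand. Above it is the 36 mm wide (y), 6 mm high slot between the notch floor at z = 70 + h and the cover's underside at z = 76 + h. The front wall is 6 mm thick; the slot opens into the hollow case, where nothing stands above z = 54 + h.
- ledge_foot (a point): Point on the bench plumb under the middle of the front ledge (stand x = -64, y = 0, z = 0 mm). The ledge is flat, level with the notch floor (top at z = 70 + h), 16 mm deep (stand x = -72 to -56) and 80 mm wide (y): a place to set the blade down by touch before sliding it in. Nothing stands over it.
- hinge_foot (a point): Point on the bench plumb under the cover's hinge (stand x = 58, y = 0, z = 0 mm). The hinge axis runs along the stand's y at z = 80 + h. The cover is a flat white slab, 8 mm thick, 130 mm wide, mid-plane on the hinge axis, its front edge 115 mm from it, flush with the case's front; no handle or overhang.
- lid (a joint): Hinge angle of the white cover, rad: 0 shut, 1.57 upright, 1.9 stop (leaning back). Grows as the front edge rises. Stiff by friction (about 0.3 N m, plus 0.08 N m for its weight: about 4 N near the front edge), so it stays at whatever angle it is left.
- opener: Loose opener, about 0.12 kg, flat on the bench to the right. Origin: under the middle of its black handle, on the underside. +x points to the blade's tip, z up. Handle: x = -50 to 50 mm, 20 mm wide (y), 24 mm high; then a steel ferrule to x = 57; steel blade x = 55 to 125, 16 mm wide, 2.5 mm thick, its mid-plane 12 mm above the handle's underside. Grasp the handle across its 20 mm width.
- opener_tip (a point): Middle of the blade's tip edge: 125 mm ahead of the opener's origin along its x and 12 mm above its underside.
- timer: Bystander: loose pale grey lab timer, 62 x 66 x 18 mm, left front. Origin under its centre.
- tape_roll: Bystander: loose roll of tan tape, 61 mm across, 25 mm high, to the left. Origin under its centre.
- plain_bottle: Bystander: loose plain white round bottle, 77 mm across, 63 mm high, to the right. Origin under its centre.
Things that resemble listed ones, but are neither listed nor needed, are in the scene too. Of the things that look like the opener, the larger one is meant.

How it is judged (in metres and radians):
On the way, in this order (a step that is already met when the one before it is completed fails the run):
1. the opener is picked up (height (world z) of opener above 0.03 m), for 0.1 s.
2. the opener's blade has raised the cover and is bearing on it (value of joint lid above 0.15 rad and contact force between opener and stand above 0.5 N), for 0.1 s.
3. the cover is upright or leans back (value of joint lid above 1.4 rad), for 0.2 s.
At the end, for the whole second after the job is handed in: The cover stands open past 1.4 rad (80 degrees); the opener lies level (within 10 degrees) and at rest on the bench, not touching the stand (value of joint lid above 1.4 rad and height (world z) of opener below 0.03 m and height (world z) of opener_tip below 0.035 m and angle between opener's own x axis and vertical between 1.4 and 1.74 rad and linear speed of opener below 0.02 m/s and contact force between opener and stand below 0.1 N).
It fails at once if the gripper or arm touches the stand, case or cover (over 1 N) (contact force between any of the fingers, the arm and stand above 1 N).
It fails at once if the timer, tape roll or bottle is moved more than 30 mm (distance of any of timer, tape_roll, plain_bottle from where it was at the start of the episode above 0.03 m).
It also fails if it takes over 58 s, if anything falls off the work surface, if the arm or the gripper's body presses on something with over 40 N, if the wrist force passes 120 N, or if a joint passes its speed limit or range.

## Working session

There is one attempt and no reset: what is moved stays moved. The work goes in short steps, Python scripts to look and compute and a tool call to move; the robot and the scene stay as the last step left them, time stands still between calls to the robot, and variables do not carry over. Pictures are saved under pics/ and viewed, at most 10 in all, crops included, and the job is handed in when it is done.

Besides the shell and the picture viewer there is one more tool, called after "Request:" by a JSON object that holds its "api" and its "payload". step_arm: Moves the arm, as the interface text tells. Its arguments: {"type":"object","properties":{"series":{"type":"array","items":{"type":"array","items":{"type":"number"}}}},"required":["series"]}

```bash
mkdir -p pics; python3 - <<'E'
from plant import arm
import cv2,numpy as np
s=arm.sense();print(s)
a=arm.capture("side");b=arm.capture("top")
cv2.imwrite("pics/side.png",a);cv2.imwrite("pics/top.png",b)
for n in("side","top","wrist"):print(n,arm.camera_info(n))
E
```

```text
{'time': 0.0, 'q': array([6.45941700e+01, 1.79925678e+01, 2.57760632e+00, 7.46914756e+01,
       5.50997156e-04, 8.20023215e+01]), 'dq': array([ 0.02590844, -0.10739628,  0.09741123,  0.03989429, -0.02382441,
        0.00320056]), 'effort': array([ 5.80484141e-07, -4.80628145e+01,  2.98533010e+01,  1.95642858e-02,
       -1.47313067e-04,  1.25991028e-05]), 'tool_pos': array([0.17182358, 0.54823922, 0.25539583]), 'orientation': array([[-9.54197664e-01,  2.99175818e-01, -8.05680199e-04],
       [ 2.99176782e-01,  9.54196233e-01, -1.67389790e-03],
       [ 2.67987237e-04, -1.83827028e-03, -9.99998274e-01]]), 'contact_force': array([ 0.89844714, -0.01727047,  0.32859297]), 'wrist_torque': array([-0.02186895, -0.03438017,  0.01695695]), 'finger_force': 0.0, 'opening': 0.08581660269604138}
side {'mtx': array([[463.48120268,   0.        , 324.28266892],
       [  0.        , 463.48120268, 195.42896689],
       [  0.        ,   0.        ,   1.        ]]), 'pose': array([[ 0.99829903,  0.04061132, -0.04183023,  0.57890742],
       [ 0.05710877, -0.53678928,  0.84178136, -1.15291054],
       
[... 357 characters left out ...]
   [-0.99740054,  0.07144693, -0.00935422, -0.04861965],
       [-0.00522841, -0.20123392, -0.97952926,  1.50705277],
       [ 0.        ,  0.        ,  0.        ,  1.        ]])}
wrist {'mtx': array([[317.13280978,   0.        , 317.38868136],
       [  0.        , 317.13280978, 199.31431005],
       [  0.        ,   0.        ,   1.        ]]), 'mount': array([[-8.68009909e-04, -9.59070082e-01, -2.83167484e-01,
         7.26052569e-02],
       [ 9.99999284e-01, -1.06584448e-03,  5.44590303e-04,
         6.58385788e-04],
       [-8.24112766e-04, -2.83166808e-01,  9.59070320e-01,
        -1.16768935e-01],
       [ 0.00000000e+00,  0.00000000e+00,  0.00000000e+00,
         1.00000000e+00]])}
```

View pics/top.png

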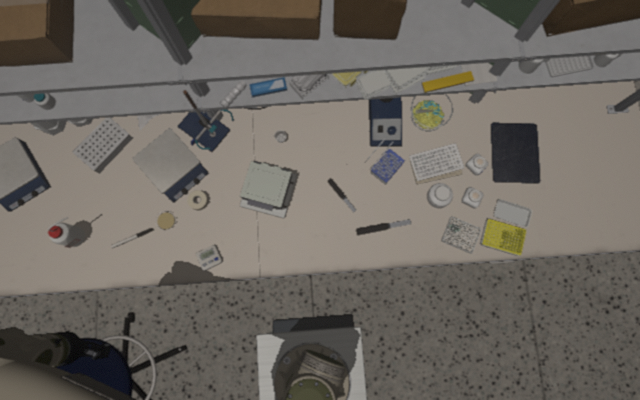

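View pics/side.png

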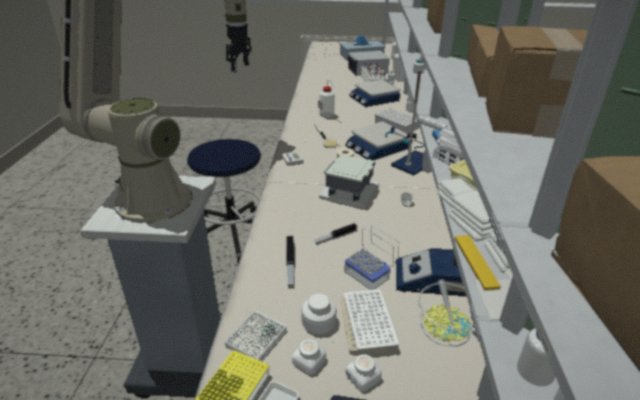

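The top view shows the case at about (268,188), the larger opener at (357–410, 220–233) with its blade to the right (-y), and the smaller lookalike at (341,194). The side view shows the case at (348,175) and the opener at (291,260).

```bash
cat > h.py <<'E'
import numpy as np,cv2
from plant import arm
def cam(n,s=None):
    c=arm.camera_info(n)
    if n=="wrist":
        T=np.eye(4);T[:3,:3]=s["orientation"];T[:3,3]=s["tool_pos"];return c["mtx"],T@c["mount"]
    return c["mtx"],c["pose"]
def ray(c,uv):
    K,T=c;d=T[:3,:3]@np.linalg.solve(K,[uv[0],uv[1],1]);return T[:3,3],d
def onz(c,uv,z):
    o,d=ray(c,uv);return (o+d*(z-o[2])/d[2])
def proj(c,p):
    K,T=c;q=K@(T[:3,:3].T@(np.asarray(p)-T[:3,3]));return q[:2]/q[2]
def tri(c1,u1,c2,u2):
    o1,d1=ray(c1,u1);o2,d2=ray(c2,u2)
    t=np.linalg.lstsq(np.c_[d1,-d2],o2-o1,rcond=None)[0]
    return (o1+d1*t[0]+o2+d2*t[1])/2,np.linalg.norm(o1+d1*t[0]-o2-d2*t[1])
E
python3 - <<'E'
from h import *
a=cv2.imread("pics/top.png");b=cv2.imread("pics/side.png");c=cam("top")
x=cv2.resize(a[145:245,230:420],None,fx=4,fy=4,interpolation=cv2.INTER_CUBIC)
y=cv2.resize(b[140:205,310:390],None,fx=3,fy=3,interpolation=cv2.INTER_CUBIC)
o=np.zeros((600,760,3),np.uint8);o[:400]=x;o[405:600,:240]=y;cv2.imwrite("pics/crop.png",o)
m=np.zeros(a.shape[:2],np.uint8);m[210:245,350:420]=(a[210:245,350:420].max(2)<70)
ys,xs=np.nonzero(m);print("dark n",len(xs))
p=np.array([onz(c,u,.018) for u in zip(xs,ys)])
r=cv2.minAreaRect((p[:,:2]*1000).astype(np.float32));print("handle rect",r,p.mean(0))
for uv in[(409,221),(268,188),(341,194)]:print(uv,onz(c,uv,.012))
E
```

```text
dark n 187
handle rect ((446.0982666015625, -222.31777954101562), (18.540904998779297, 103.82247161865234), 7.196437835693359) [ 0.44552561 -0.2208121   0.018     ]
(409, 221) [ 0.46160117 -0.33894391  0.012     ]
(268, 188) [0.60107754 0.09993493 0.012     ]
(341, 194) [ 0.56433098 -0.13192109  0.012     ]
```

View pics/crop.png

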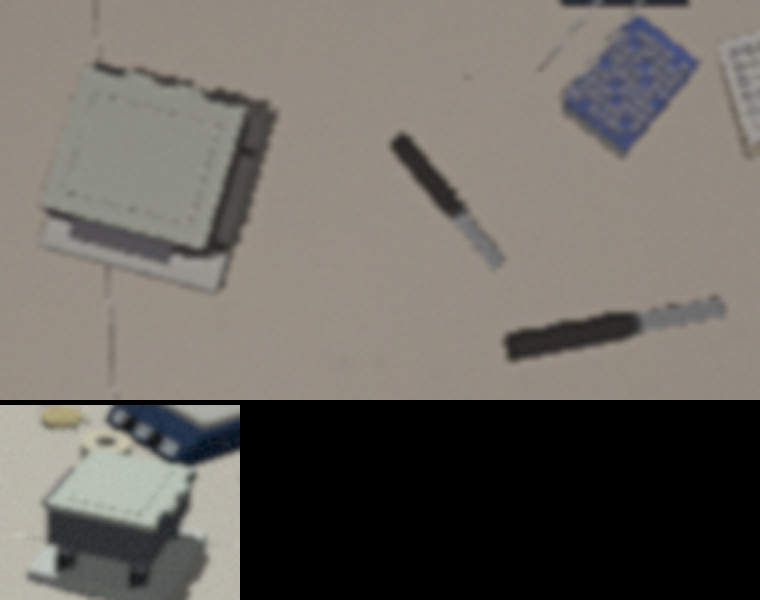

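The zoomed top crop shows the cover's corners at crop (88,65), (248,100), (207,250) and (42,207). The foot plate's front corners are at (40,245) and (218,290). The opener's handle runs from (508,350) to (638,322), with the tip at (722,306).

```bash
python3 - <<'E'
from h import *
c=cam("top");f=lambda u:(u[0]/4+230-.4,u[1]/4+145-.4)
A,B=[onz(c,f(u),.014) for u in[(40,245),(218,290)]]
print(A,B,np.linalg.norm(A-B))
d=(A-B)/np.linalg.norm(A-B);print("yaw",np.degrees(np.arctan2(-d[0],d[1])))
ex=np.array([d[1],-d[0],0]);ctr=(A+B)/2+.075*ex;print("ctr from foot",ctr)
for h in(0,.01,.02):
  P=np.array([onz(c,f(u),.084+h) for u in[(88,65),(248,100),(207,250),(42,207)]])
  e=P[0]-P[1];e2=P[3]-P[2];fr=(P[0]-P[3]+P[1]-P[2])/2
  print(h,"lid ctr",P.mean(0),np.degrees([np.arctan2(-e[0],e[1]),np.arctan2(-e2[0],e2[1]),np.arctan2(fr[1],fr[0])]),np.linalg.norm(e),np.linalg.norm(e2),np.linalg.norm(fr))
E
```

```text
[0.54895547 0.19276316 0.014     ] [0.50242417 0.0536597  0.014     ] 0.14667970202483202
yaw -18.495531943487535
ctr from foot [0.59681595 0.09941913 0.014     ]
0 lid ctr [0.59856199 0.09766827 0.084     ] [-16.92493819 -18.97783287 -19.09324125] 0.1271152942763166 0.13046915456095412 0.11889546903403429
0.01 lid ctr [0.59600914 0.09664028 0.094     ] [-16.92493819 -18.97783287 -19.09324125] 0.1262220365092824 0.12955232872710415 0.11805997318135615
0.02 lid ctr [0.59345629 0.09561229 0.104     ] [-16.92493819 -18.97783287 -19.09324125] 0.1253287787422482 0.12863550289325426 0.11722447732867801
```

Request:
{"api": "step_arm", "payload": {"series": [[-4.4, -1.2, 0, 0, 0], [-4.4, -1.2, 0, 0, 0], [-4.4, -1.2, 0, 0, 0], [-4.4, -1.2, 0, 0, 0], [-4.4, -1.2, 0, 0, 0], [-4.4, -1.2, 0, 0, 0], [-1.7, -4.27, 0, 0, 0], [-1.7, -4.27, 0, 0, 0], [-1.7, -4.27, 0, 0, 0], [-1.7, -4.27, 0, 0, 0], [-1.7, -4.27, 0, 0, 0], [-1.7, -4.27, 0, 0, 0]]}}

```text
time: 1.3
tool_pos: [0.4226, 0.1243, 0.256]
orientation: [[-0.954, 0.299, -0.0], [0.299, 0.954, 0.0], [0.0, -0.0, -1.0]]
contact_force: [2.1, -0.1, 0.5]
opening: 0.0429
finger_force: 0.0
```

Request:
{"api": "step_arm", "payload": {"series": [[-1.7, -4.27, 0, 0, 0], [-1.7, -4.27, 0, 0, 0], [-1.7, -4.27, 0, 0, 0], [-1.7, -4.27, 0, 0, 0], [-1.7, -4.27, 0, 0, 0], [-1.7, -4.27, 0, 0, 0], [-1.7, -4.27, 0, 0, 0], [-1.7, -4.27, 0, 0, 0], [0, 0, 0, 0.14, 0], [0, 0, 0, 0.14, 0], [0, 0, 0, 0.14, 0], [0, 0, 0, 0.14, 0]]}}

```text
time: 2.5
tool_pos: [0.4503, -0.2407, 0.2557]
orientation: [[-0.645, 0.764, -0.001], [0.764, 0.645, 0.001], [0.001, -0.0, -1.0]]
contact_force: [0.7, 0.3, 0.2]
opening: 0.0427
finger_force: 0.0
```

Request:
{"api": "step_arm", "payload": {"series": [[0, 0, 0, 0.14, 0], [0, 0, 0, 0.14, 0], [0, 0, 0, 0.14, 0], [0, 0, 0, 0.14, 0], [0, 0, 0, 0, 0], [0, 0, 0, 0, 0]]}}

```text
time: 3.1
tool_pos: [0.4505, -0.2405, 0.256]
orientation: [[-0.15, 0.989, -0.0], [0.989, 0.15, 0.0], [0.001, -0.0, -1.0]]
contact_force: [-0.5, -0.6, 0.7]
opening: 0.0426
finger_force: 0.0
```

```bash
python3 - <<'E'
from h import *
s=arm.sense();c=cam("wrist",s);a=arm.capture("wrist");cv2.imwrite("pics/w1.png",a)
m=(a.max(2)<70).astype(np.uint8)
n,l,st,ce=cv2.connectedComponentsWithStats(m)
for i in range(1,n):
  if st[i,4]>300:
    ys,xs=np.nonzero(l==i);p=np.array([onz(c,u,.02)[:2] for u in zip(xs,ys)],np.float32)
    print(st[i],cv2.minAreaRect(p*1000))
t=s["tool_pos"].copy();t[2]=.02;print("tcp px",proj(c,t))
E
```

```text
[   53     0   169    96 11483] ((249.8505859375, -128.3483123779297), (89.82190704345703, 166.16099548339844), 89.31793212890625)
[ 419   55   78   47 1246] ((579.489990234375, -119.99585723876953), (81.48018646240234, 16.153827667236328), 34.301109313964844)
[ 306  108   21  146 2062] ((449.1934814453125, -254.9166259765625), (20.935930252075195, 170.32518005371094), 6.9354681968688965)
[548 205  92  31 712] ((781.8666381835938, -246.40769958496094), (14.977505683898926, 121.7220687866211), 84.49862670898438)
[573 237  31  20 381] ((787.3226318359375, -281.2178039550781), (17.998281478881836, 35.5195426940918), 81.88455963134766)
[   16   242   604   158 44447] ((480.64959716796875, -444.15374755859375), (858.1909790039062, 242.54226684570312), 8.600571632385254)
[595 261  45  54 981] ((848.6083984375, -336.6742248535156), (54.60186767578125, 79.66770935058594), 24.528371810913086)
tcp px [317.67354256 173.1210205 ]
```

View pics/w1.png

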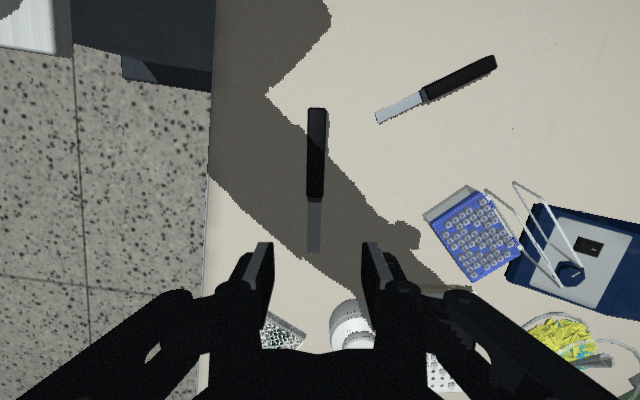

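The wrist view shows the opener's handle from (317,108) to (315,196), with the blade tip at (314,252). It lies between the fingers' lines, and the bottle is well ahead of them.

```bash
python3 - <<'E'
from h import *
s=arm.sense();c=cam("wrist",s)
a=onz(c,(317,108),.024);b=onz(c,(315,196.5),.022);t=onz(c,(314,252),.012)
print(a,b,t,np.linalg.norm(b-a),np.linalg.norm(t-a))
d=(t-a)[:2];d/=np.linalg.norm(d);print("yaw",np.degrees(np.arctan2(d[1],d[0])))
o=t[:2]-.125*d; g=o+.02*d; print("origin",o,"grip",g)
print("tool move",s["orientation"].T[:2,:2]@(g-s["tool_pos"][:2]),s["tool_pos"])
y=s["orientation"][:2,1];print("y ang",np.degrees(np.arctan2(y[1],y[0])))
b=cam("top");print("bottle",onz(b,(440,195),.063))
E
```

```text
[ 0.43932564 -0.17056048  0.024     ] [ 0.45153485 -0.26765465  0.022     ] [ 0.46117099 -0.34185199  0.012     ] 0.09787922566184133 0.1730953559663006
yaw -82.73212160449616
origin [ 0.44535742 -0.2178563 ] grip [ 0.44788759 -0.23769561]
tool move [ 0.00318381 -0.00221366] [ 0.45055175 -0.24051327  0.25603227]
y ang 8.585669911596481
bottle [ 0.52767563 -0.43311045  0.063     ]
```

Request:
{"api": "step_arm", "payload": {"series": [[0.3, -0.2, 3, 0.02, 0], [0, 0, 4, 0, 0], [0, 0, 4, 0, 0], [0, 0, 4, 0, 0], [0, 0, 3, 0, 0], [0, 0, 2, 0, 0], [0, 0, 1.5, 0, 0], [0, 0, 1.2, 0, 0], [0, 0, 0, 0, 0], [0, 0, 0, 0, -1], [0, 0, 0, 0, -1], [0, 0, 0, 0, -1]]}}

```text
time: 4.35
tool_pos: [0.449, -0.2384, 0.0303]
orientation: [[-0.127, 0.992, 0.002], [0.992, 0.127, -0.001], [-0.001, 0.002, -1.0]]
contact_force: [0.0, -0.1, 2.2]
opening: 0.0189
finger_force: 59.7
```

Request:
{"api": "step_arm", "payload": {"series": [[0, 0, 0, 0, -1], [0, 0, 0, 0, -1], [0, 0, -1, 0, -1], [0, 0, -2, 0, -1], [0, 0, -4, 0, -1], [0, 0, -4, 0, -1], [0, 0, -4, 0, -1], [0, 0, 0, 0, -1], [0, 0, 0, 0, -1]]}}

```text
time: 5.25
tool_pos: [0.4487, -0.2382, 0.1805]
orientation: [[-0.127, 0.992, 0.002], [0.992, 0.127, -0.001], [-0.002, 0.002, -1.0]]
contact_force: [-0.4, 0.1, -1.0]
opening: 0.0189
finger_force: 59.4
```

Request:
{"api": "step_arm", "payload": {"series": [[0, 0, 0, -0.14, -1], [0, 0, 0, -0.14, -1], [0, 0, 0, -0.14, -1], [0, 0, 0, -0.14, -1], [0, 0, 0, -0.14, -1], [0, 0, 0, -0.14, -1], [0, 0, 0, -0.14, -1], [0, 0, 0, -0.14, -1]]}}

```text
time: 6.05
tool_pos: [0.447, -0.2369, 0.1771]
orientation: [[-0.95, 0.313, -0.003], [0.313, 0.95, 0.003], [0.004, 0.002, -1.0]]
contact_force: [-0.2, -0.3, -1.0]
opening: 0.0186
finger_force: 59.2
```

Request:
{"api": "step_arm", "payload": {"series": [[2.0, 4.1, 0, 0, -1], [2.0, 4.1, 0, 0, -1], [2.0, 4.1, 0, 0, -1], [2.0, 4.1, 0, 0, -1], [2.0, 4.1, 0, 0, -1], [2.0, 4.1, 0, 0, -1], [2.0, 4.1, 0, 0, -1], [2.0, 4.1, 0, 0, -1], [2.0, 4.1, 0, 0, -1], [0, 0, 0, 0, -1], [0, 0, 0, 0, -1]]}}

```text
time: 7.15
tool_pos: [0.3933, 0.17, 0.1777]
orientation: [[-0.949, 0.315, -0.003], [0.315, 0.949, -0.001], [0.003, -0.002, -1.0]]
contact_force: [-0.1, -0.8, -1.5]
opening: 0.0191
finger_force: 59.5
```

```bash
python3 - <<'E'
from h import *
s=arm.sense();c=cam("wrist",s);a=arm.capture("wrist");cv2.imwrite("pics/w2.png",a)
b=arm.capture("side");cv2.imwrite("pics/s2.png",b)
np.save("s2.npy",np.c_[s["orientation"],s["tool_pos"]])
print(s["tool_pos"],s["orientation"])
E
```

```text
[0.39327407 0.16996564 0.17770969] [[-0.94914941  0.31480777 -0.0033868 ]
 [ 0.31481287  0.94915314 -0.00108277]
 [ 0.00287373 -0.00209392 -0.99999368]]
```

View pics/w2.png

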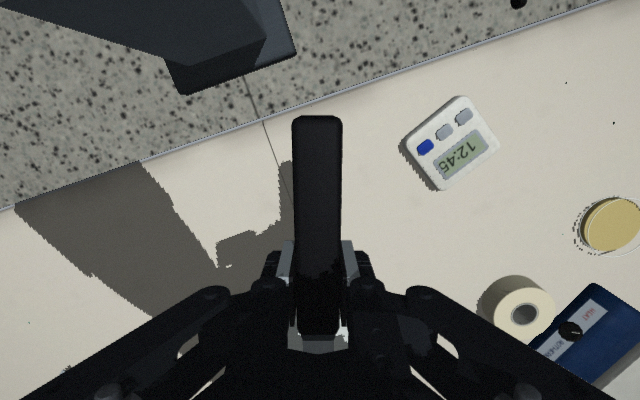

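The wrist view shows the handle centred between the fingers, rear end at about (317,116) and straight. The blade is hidden under the gripper, so I'll use the side camera for the tip.

```bash
python3 - <<'E'
from h import *
S=np.load("s2.npy");s={"orientation":S[:,:3],"tool_pos":S[:,3]};c=cam("wrist",s)
p=onz(c,(317,116),S[2,3]-.006);print("rear end in tool",S[:,:3].T@(p-S[:,3]))
b=cv2.imread("pics/s2.png");k=cam("side")
for p in [S[:,3], S[:,3]+S[:,:3]@[-.105,0,.018]]:print(proj(k,p))
x0,y0=230,90
cr=cv2.resize(b[y0:y0+120,x0:x0+160],None,fx=5,fy=5,interpolation=cv2.INTER_CUBIC)
cv2.imwrite("pics/c2.png",cr)
E
```

```text
rear end in tool [0.06890605 0.00060021 0.0061968 ]
[286.82098763 128.08711557]
[317.92984722 139.15938098]
```

View pics/c2.png

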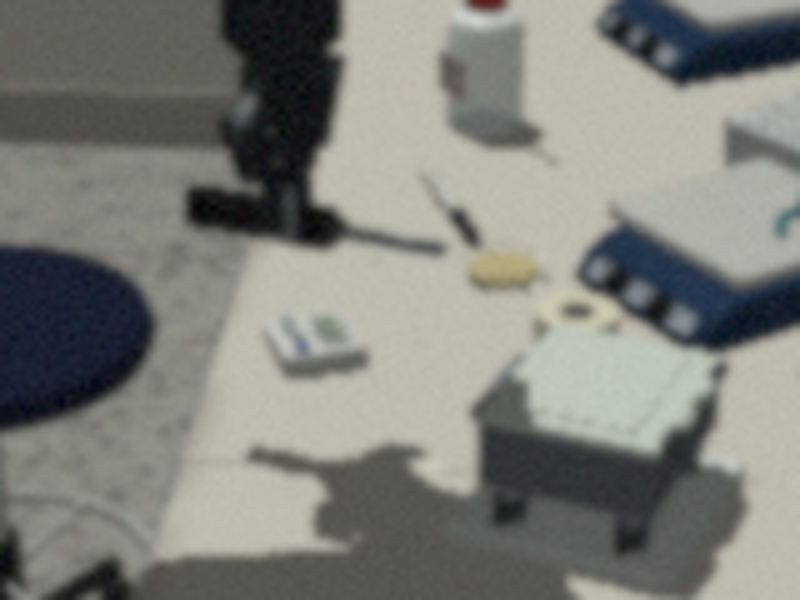

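The side crop shows the blade tip at crop (443,250), against a predicted (440,246), so the grip is straight and the tip is about 106 mm ahead of the TCP. Next I'll estimate h from this view.

```bash
python3 - <<'E'
from h import *
k=cam("side");th=np.radians(-18.4);R=np.array([[np.cos(th),-np.sin(th)],[np.sin(th),np.cos(th)]])
W=lambda x,y,z:np.r_[R@[x,y]+[.597,.098],z]
for h in(0,.01,.02):
  print(h,[np.round((proj(k,W(*p,z+h))-[230,90])*5).astype(int).tolist() for p,z in[((-.057,-.065),.084),((.058,-.065),.084),((.058,.065),.084),((-.057,.065),.084),((-.072,-.04),.07)]])
print([np.round((proj(k,W(x,y,.014))-[230,90])*5).astype(int).tolist() for x,y in[(-.075,-.075),(.075,-.075),(.075,.075)]])
E
```

```text
0 [[479, 421], [661, 459], [724, 362], [553, 328], [471, 417]]
0.01 [[479, 407], [662, 444], [725, 347], [553, 315], [471, 403]]
0.02 [[479, 392], [663, 430], [726, 333], [554, 301], [471, 389]]
[[444, 521], [677, 574], [746, 455]]
```

Request:
{"api": "step_arm", "payload": {"series": [[-0.9, -0.1, 1, 0, -1], [-0.9, -0.1, 1, 0, -1], [-0.9, -0.1, 1, 0, -1], [-1, -0.1, 1, 0, -1], [-1, 0, 1, 0, -1], [0, 0, 0.8, 0, -1], [0, 0, 0, 0, -1], [0, 0, 0, 0, -1]]}}

```text
time: 8.05
tool_pos: [0.4377, 0.1505, 0.121]
orientation: [[-0.948, 0.318, -0.001], [0.318, 0.948, -0.0], [0.001, -0.0, -1.0]]
contact_force: [-0.4, 0.8, -1.6]
opening: 0.0186
finger_force: 59.4
```

```bash
python3 - <<'E'
from h import *
s=arm.sense();print(s["tool_pos"],s["contact_force"],s["wrist_torque"]);b=arm.capture("side")
k=cam("side");print(proj(k,s["tool_pos"]+s["orientation"]@[-.106,0,.018])*1)
t=arm.capture("top")
x=cv2.resize(b[135:215,310:390],None,fx=6,fy=6,interpolation=cv2.INTER_CUBIC)
y=cv2.resize(t[150:230,225:305],None,fx=4,fy=4,interpolation=cv2.INTER_CUBIC)
o=np.zeros((480,800,3),np.uint8);o[:,:480]=x;o[:320,480:]=y
cv2.imwrite("pics/c3.png",o)
E
```

```text
[0.4377279  0.1504664  0.12095456] [-0.40212204  0.80223958 -1.62276912] [ 0.06764385 -0.04102064  0.02114025]
[332.01123902 159.10073273]
```

View pics/c3.png

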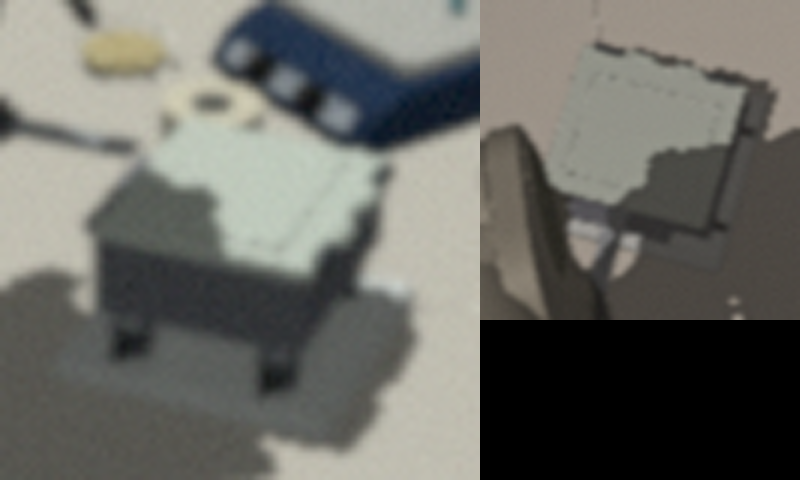

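The blade at side-crop (135,147) and top-crop (612,215) points at the middle of the ledge and clears it. From the corners, h looks like a few mm (0–10). I'll lower and feel for the ledge.

Request:
{"api": "step_arm", "payload": {"series": [[0, 0, 0.4, 0, -1], [0, 0, 0.4, 0, -1], [0, 0, 0.2, 0, -1], [0, 0, 0.2, 0, -1], [0, 0, 0, 0, -1], [0, 0, 0, 0, -1]]}}

```text
time: 8.75
tool_pos: [0.4383, 0.1504, 0.1093]
orientation: [[-0.948, 0.318, -0.0], [0.318, 0.948, 0.0], [0.0, 0.0, -1.0]]
contact_force: [0.0, 0.4, -1.4]
opening: 0.0188
finger_force: 59.4
```

Request:
{"api": "step_arm", "payload": {"series": [[0, 0, 0.2, 0, -1], [0, 0, 0, 0, -1]]}}

```text
time: 8.95
tool_pos: [0.4382, 0.1504, 0.1071]
orientation: [[-0.948, 0.318, -0.0], [0.318, 0.948, 0.0], [0.0, 0.0, -1.0]]
contact_force: [0.2, 0.2, -1.5]
opening: 0.0188
finger_force: 59.4
```

Request:
{"api": "step_arm", "payload": {"series": [[0, 0, 0.2, 0, -1], [0, 0, 0, 0, -1]]}}

```text
time: 9.15
tool_pos: [0.4382, 0.1504, 0.1051]
orientation: [[-0.948, 0.318, -0.0], [0.318, 0.948, 0.0], [0.0, -0.0, -1.0]]
contact_force: [-0.1, -0.2, -1.1]
opening: 0.0188
finger_force: 59.4
```

Request:
{"api": "step_arm", "payload": {"series": [[0, 0, 0.2, 0, -1], [0, 0, 0, 0, -1]]}}

```text
time: 9.35
tool_pos: [0.4382, 0.1504, 0.1031]
orientation: [[-0.948, 0.318, -0.0], [0.318, 0.948, 0.0], [0.0, -0.0, -1.0]]
contact_force: [-1.0, 0.1, -0.9]
opening: 0.0188
finger_force: 59.4
```

Request:
{"api": "step_arm", "payload": {"series": [[0, 0, 0.2, 0, -1], [0, 0, 0, 0, -1]]}}

```text
time: 9.55
tool_pos: [0.4381, 0.1504, 0.1011]
orientation: [[-0.948, 0.318, -0.0], [0.318, 0.948, 0.0], [0.0, -0.0, -1.0]]
contact_force: [0.2, 0.7, -0.4]
opening: 0.0187
finger_force: 59.4
```

Request:
{"api": "step_arm", "payload": {"series": [[0, 0, 0.2, 0, -1], [0, 0, 0, 0, -1]]}}

```text
time: 9.75
tool_pos: [0.4381, 0.1504, 0.099]
orientation: [[-0.948, 0.318, -0.0], [0.318, 0.948, 0.0], [0.0, -0.0, -1.0]]
contact_force: [0.2, 0.6, -1.1]
opening: 0.0186
finger_force: 59.4
```

Blade underside is at about 0.079. Continuing.

Request:
{"api": "step_arm", "payload": {"series": [[0, 0, 0.15, 0, -1], [0, 0, 0, 0, -1]]}}

```text
time: 9.95
tool_pos: [0.4382, 0.1504, 0.0976]
orientation: [[-0.948, 0.318, -0.0], [0.318, 0.948, 0.0], [0.0, -0.0, -1.0]]
contact_force: [-0.2, -0.1, -0.7]
opening: 0.0189
finger_force: 59.4
```

Request:
{"api": "step_arm", "payload": {"series": [[0, 0, 0.15, 0, -1], [0, 0, 0, 0, -1]]}}

```text
time: 10.15
tool_pos: [0.4384, 0.1505, 0.0965]
orientation: [[-0.948, 0.318, 0.0], [0.318, 0.948, 0.0], [-0.0, 0.0, -1.0]]
contact_force: [-2.2, 0.5, 3.3]
opening: 0.0188
finger_force: 60.0
```

Request:
{"api": "step_arm", "payload": {"series": [[0, 0, -0.27, 0, -1], [0, 0, 0, 0, -1], [0, 0, 0, 0, -1]]}}

```text
time: 10.45
tool_pos: [0.4383, 0.1504, 0.099]
orientation: [[-0.948, 0.318, 0.0], [0.318, 0.948, 0.0], [0.0, 0.0, -1.0]]
contact_force: [0.1, -0.3, -1.1]
opening: 0.0186
finger_force: 59.5
```

Request:
{"api": "step_arm", "payload": {"series": [[-0.3, 0, 0, 0, -1], [-0.3, 0, 0, 0, -1], [-0.3, 0, 0, 0, -1], [-0.3, 0, 0, 0, -1], [0, 0, 0, 0, -1]]}}

```text
time: 10.95
tool_pos: [0.4503, 0.1465, 0.099]
orientation: [[-0.948, 0.319, 0.0], [0.319, 0.948, 0.0], [-0.0, 0.0, -1.0]]
contact_force: [0.2, -0.6, -0.9]
opening: 0.0185
finger_force: 59.5
```

Request:
{"api": "step_arm", "payload": {"series": [[-0.4, 0, 0, 0, -1], [-0.4, 0, 0, 0, -1], [-0.4, 0, 0, 0, -1], [-0.3, 0, 0, 0, -1], [0, 0, 0, 0, -1]]}}

```text
time: 11.45
tool_pos: [0.4645, 0.1417, 0.099]
orientation: [[-0.948, 0.319, 0.0], [0.319, 0.948, 0.0], [-0.0, 0.0, -1.0]]
contact_force: [-1.1, 1.2, -2.1]
opening: 0.0185
finger_force: 59.5
```

Request:
{"api": "step_arm", "payload": {"series": [[0, 0, -0.3, 0, -1], [0, 0, -0.3, 0, -1], [0, 0, -0.3, 0, -1], [0, 0, 0, 0, -1]]}}

```text
time: 11.85
tool_pos: [0.4635, 0.1418, 0.1081]
orientation: [[-0.948, 0.318, -0.001], [0.318, 0.948, 0.0], [0.001, -0.0, -1.0]]
contact_force: [0.8, -0.6, -4.2]
opening: 0.0185
finger_force: 59.0
```

Request:
{"api": "step_arm", "payload": {"series": [[-0.03, 0, -0.36, 0, -1], [-0.03, 0, -0.36, 0, -1], [-0.04, 0, -0.36, 0, -1], [-0.09, 0, -0.35, 0, -1], [-0.09, 0, -0.35, 0, -1], [-0.09, 0, -0.35, 0, -1], [-0.09, 0, -0.35, 0, -1], [-0.1, 0, -0.35, 0, -1], [0, 0, 0, 0, -1], [0, 0, 0, 0, -1]]}}

```text
time: 12.85
tool_pos: [0.4697, 0.1401, 0.1366]
orientation: [[-0.948, 0.318, 0.001], [0.318, 0.948, 0.0], [-0.001, 0.001, -1.0]]
contact_force: [-2.4, 0.0, -3.8]
opening: 0.0187
finger_force: 59.1
```

```bash
python3 - <<'E'
from h import *
s=arm.sense();print(s["tool_pos"],s["contact_force"],s["wrist_torque"]);b=arm.capture("side")
k=cam("side");print((proj(k,s["tool_pos"]+s["orientation"]@[-.106,0,.018])-[290,110])*6)
cv2.imwrite("pics/c4.png",cv2.resize(b[110:210,290:390],None,fx=6,fy=6,interpolation=cv2.INTER_CUBIC))
E
```

```text
[0.46970935 0.14007121 0.13660769] [-2.44161967  0.02580657 -3.76202518] [ 0.19012911  0.73557791 -0.03248367]
[314.63661803 278.96504608]
```

View pics/c4.png

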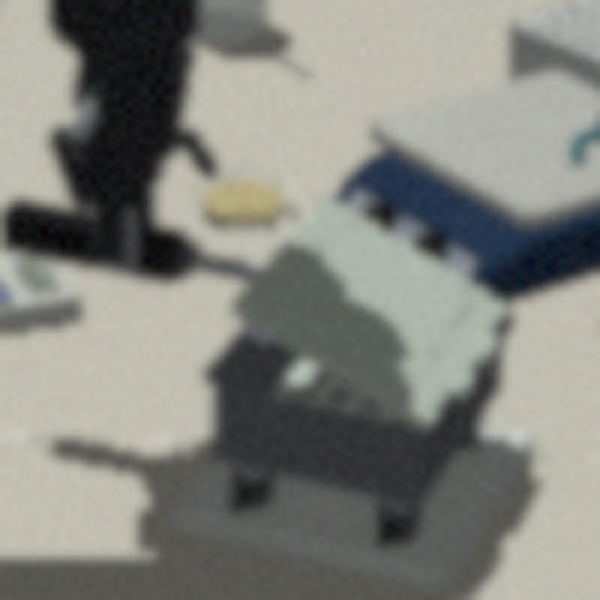

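The side crop shows the cover raised about 0.4 rad on the blade, with the gripper clear of it. Continuing along the arc.

Request:
{"api": "step_arm", "payload": {"series": [[-0.16, 0, -0.33, 0, -1], [-0.16, 0, -0.33, 0, -1], [-0.16, 0, -0.33, 0, -1], [-0.16, 0, -0.33, 0, -1], [-0.17, 0, -0.33, 0, -1], [-0.22, 0, -0.29, 0, -1], [-0.22, 0, -0.29, 0, -1], [-0.22, 0, -0.29, 0, -1], [-0.22, 0, -0.29, 0, -1], [-0.24, 0, -0.28, 0, -1], [0, 0, 0, 0, -1]]}}

```text
time: 14.0
tool_pos: [0.4884, 0.1337, 0.1678]
orientation: [[-0.948, 0.319, 0.002], [0.319, 0.948, -0.0], [-0.002, 0.0, -1.0]]
contact_force: [-2.6, -0.1, -2.4]
opening: 0.0189
finger_force: 59.3
```

Request:
{"api": "step_arm", "payload": {"series": [[-0.28, 0, -0.24, 0, -1], [-0.28, 0, -0.24, 0, -1], [-0.28, 0, -0.24, 0, -1], [-0.28, 0, -0.24, 0, -1], [-0.28, 0, -0.24, 0, -1], [-0.32, 0, -0.18, 0, -1], [-0.32, 0, -0.18, 0, -1], [-0.32, 0, -0.18, 0, -1], [-0.32, 0, -0.18, 0, -1], [-0.32, 0, -0.18, 0, -1], [0, 0, 0, 0, -1]]}}

```text
time: 15.1
tool_pos: [0.5169, 0.1243, 0.1885]
orientation: [[-0.948, 0.318, 0.001], [0.318, 0.948, 0.0], [-0.001, 0.001, -1.0]]
contact_force: [-3.1, -0.4, -2.7]
opening: 0.0186
finger_force: 59.3
```

Request:
{"api": "step_arm", "payload": {"series": [[-0.35, 0, -0.11, 0, -1], [-0.35, 0, -0.11, 0, -1], [-0.35, 0, -0.11, 0, -1], [-0.35, 0, -0.11, 0, -1], [-0.35, 0, -0.11, 0, -1], [-0.35, 0, 0, 0, -1], [-0.35, 0, 0, 0, -1], [-0.35, 0, 0, 0, -1], [-0.35, 0, 0, 0, -1], [-0.35, 0, 0, 0, -1], [-0.35, 0, 0, 0, -1], [0, 0, 0, 0, -1]]}}

```text
time: 16.3
tool_pos: [0.5534, 0.1119, 0.1938]
orientation: [[-0.948, 0.318, 0.001], [0.318, 0.948, 0.0], [-0.001, 0.0, -1.0]]
contact_force: [-1.3, 0.7, -1.7]
opening: 0.0185
finger_force: 59.6
```

```bash
python3 - <<'E'
from h import *
s=arm.sense();print(s["tool_pos"],s["contact_force"],s["wrist_torque"]);b=arm.capture("side")
cv2.imwrite("pics/c5.png",cv2.resize(b[90:210,290:390],None,fx=5,fy=5,interpolation=cv2.INTER_CUBIC))
E
```

```text
[0.55337874 0.111936   0.19383533] [-1.32759137  0.70669579 -1.74523207] [-0.02418451  0.14843549 -0.0194216 ]
```

View pics/c5.png

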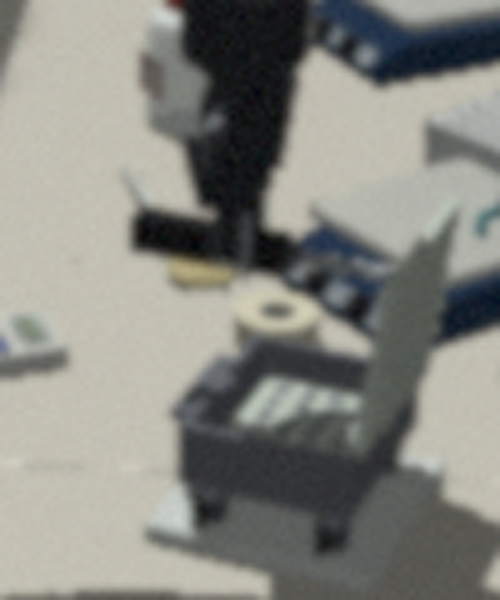

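The cover is about upright, with its top edge at crop (445,215), and the tip bears on it. I'll push slightly farther and then withdraw.

Request:
{"api": "step_arm", "payload": {"series": [[-0.3, 0, 0, 0, -1], [-0.3, 0, 0, 0, -1], [-0.2, 0, 0, 0, -1], [0, 0, 0, 0, -1], [0, 0, 0, 0, -1], [1, 0, 0, 0, -1], [2, 0, 0, 0, -1], [3, 0, 0, 0, -1], [3, 0, 0, 0, -1], [3, 0, 0, 0, -1], [3, 0, 0, 0, -1], [3, 0, 0, 0, -1]]}}

```text
time: 17.55
tool_pos: [0.3884, 0.1672, 0.1941]
orientation: [[-0.948, 0.318, 0.002], [0.318, 0.948, 0.0], [-0.002, 0.001, -1.0]]
contact_force: [0.8, 0.6, -1.4]
opening: 0.0189
finger_force: 59.5
```

Request:
{"api": "step_arm", "payload": {"series": [[-1.7, -3.4, 0, 0, -1], [-1.7, -3.4, 0, 0, -1], [-1.7, -3.4, 0, 0, -1], [-1.7, -3.4, 0, 0, -1], [-1.7, -3.4, 0, 0, -1], [0, 0, 4, 0, -1], [0, 0, 4, 0, -1], [0, 0, 3, 0, -1], [0, 0, 2, 0, -1], [0, 0, 1, 0, -1], [0, 0, 0, 0, -1]]}}

```text
time: 18.65
tool_pos: [0.4152, -0.0211, 0.0531]
orientation: [[-0.948, 0.318, -0.001], [0.318, 0.948, 0.0], [0.001, -0.0, -1.0]]
contact_force: [0.2, -0.1, -0.8]
opening: 0.0185
finger_force: 59.5
```

Request:
{"api": "step_arm", "payload": {"series": [[0, 0, 0.8, 0, -1], [0, 0, 0.6, 0, -1], [0, 0, 0.5, 0, -1], [0, 0, 0, 0, -1], [0, 0, 0, 0, -1]]}}

```text
time: 19.15
tool_pos: [0.4159, -0.0213, 0.0348]
orientation: [[-0.948, 0.318, 0.0], [0.318, 0.948, 0.0], [0.0, 0.0, -1.0]]
contact_force: [0.5, -0.3, -1.2]
opening: 0.0187
finger_force: 59.5
```

Request:
{"api": "step_arm", "payload": {"series": [[0, 0, 0.2, 0, -1], [0, 0, 0, 0, -1]]}}

```text
time: 19.35
tool_pos: [0.4159, -0.0214, 0.0327]
orientation: [[-0.948, 0.318, 0.0], [0.318, 0.948, 0.0], [-0.0, 0.0, -1.0]]
contact_force: [0.7, -0.5, -1.1]
opening: 0.0186
finger_force: 59.5
```

Request:
{"api": "step_arm", "payload": {"series": [[0, 0, 0.2, 0, -1], [0, 0, 0, 0, -1], [0, 0, 0, 0, 0], [0, 0, 0, 0, 0], [0, 0, 0, 0, 0], [0, 0, 0, 0, 0], [0, 0, -1, 0, 0], [0, 0, -3, 0, 0], [0, 0, -5, 0, 0], [0, 0, -5, 0, 0], [0, 0, 0, 0, 0], [0, 0, 0, 0, 0]]}}

```text
time: 20.55
tool_pos: [0.417, -0.0216, 0.1727]
orientation: [[-0.948, 0.318, 0.004], [0.318, 0.948, -0.001], [-0.004, 0.0, -1.0]]
contact_force: [0.5, -0.3, 0.2]
opening: 0.0429
finger_force: 0.0
```

```bash
python3 - <<'E'
from h import *
s=arm.sense();print(s["time"],s["tool_pos"],s["contact_force"],s["opening"]);b=arm.capture("side")
cv2.imwrite("pics/c6.png",cv2.resize(b[100:260,250:410],None,fx=3.6,fy=3.6,interpolation=cv2.INTER_CUBIC))
E
```

```text
20.55 [ 0.41702093 -0.02161668  0.17265926] [ 0.51321035 -0.27447616  0.15703357] 0.04292147305450155
```

View pics/c6.png

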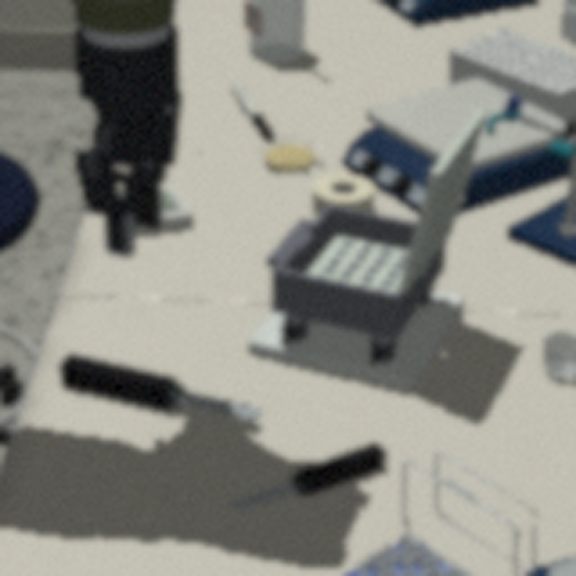

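The cover leans back at crop (450,190). The opener lies flat and free at (65–255, 370–415), clear of the stand, and the bystanders have not moved.

```bash
python3 -c "
from plant import arm
print(arm.close_job())"
```

```text
the job is handed in; nothing more can be done
None
```

The cover was levered open and leans back, the opener lies flat on the bench clear of the stand, the timer, tape roll and bottle were left alone, and the job is handed in; no verdict was returned.

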